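Close the label printer and print with its two-stage button

ROBOT

A 6-joint arm with a two-finger parallel gripper is mounted at the origin on a cart in front of the work surface, level with it; the furniture and walls round the work are solid. World frame = base frame: x ahead of the robot, y to its left, z up, the work surface at z = 0. Lengths are in mm, angles in rad, forces in N, time in s.
With the tool pointing down it reaches from about 400 to 925 mm from the base axis. Payload 12.5 kg.
Tool frame: the origin (TCP) lies at the very end of the fingers, on their centre line; the grasp point (between the pads) lies 19 mm behind it; y points along the fingers, z is the direction in which the jaws open and shut, and the axes are right-handed (so a half turn about y gives the same grasp; the last joint's range is limited). The gripper opens to 95 mm and grips with 3 to 60 N. Pads are 20 mm wide; open, the fingers measure 119 mm over their backs; the gripper's body (75 mm by 180 mm) begins 59 mm behind the grasp point.
Start: joints at [-1.291, 0.491, 1.559, -0, 1.092, -0.106], TCP at [235.212, -579.07, 214.661] pointing down, gripper open.
Joint ranges: [-3.1, 3.1], [-0.84, 2.19], [0.05, 2.79], [-1.13, 4.28], [0.06, 2.93], [-2.69, 2.69]. Speed limits (rad/s): [2.22, 2.22, 2.79, 3.14, 3.14, 3.14].

INTERFACE

Orientations are given as [roll, pitch, yaw] about the fixed x, y, z axes, in that order (R = Rz(yaw) Ry(pitch) Rx(roll)).
In Python, from cell import env, optics gives the robot as it stands.
- The arm moves only by the tool drive_tool, never from a script. Its argument "steps" is a list of rows, each an object with "slide": the shift along the tool's x, y, z in m, a list of three; "dr": the turn, a rotation vector about the tool's x, y, z in rad, a list of three; "fingers": the finger opening in m, from 0 to 0.0951. A call has 1 to 5 rows; each row is the pose to reach, as a shift and turn from the pose commanded when the call began, along the tool's axes at that moment; what a row does not reach only later rows make up. A row lasts 1/12 s, in which the tool goes at most 41.7 mm and 7.16 degrees, less where a joint would pass 70% of its speed; a pose out of reach is approached as far as the arm can. A call with a gripper value outside its range is refused whole. The fingers move at their own pace and stop on an object; the grip force is fixed at half the most. Time passes only in rows, so rows that repeat a pose let the fingers close. It gives the time, the measured TCP pose, the force and the opening at its end, in the units of the state.
- env.state(): the state, without advancing time (a new reading comes with each control period).
- optics.read_camera(name): name is "scene" or "top" or "wrist"; returns the picture (480x640x3 uint8, red, green, blue); there is no depth.
- optics.camera_model(name): a dict with "mtx" (3x3 intrinsics, pixels), "R" (3x3) and "t" (3): a world point X has camera coordinates R X + t. Camera axes: x right, y down, z forward; pixel columns grow to the right and rows downward; lengths in mm; the calibration is good to about 2 mm. The wrist camera is an equidistant fisheye: a pixel r from the principal point sees the ray r / f radians off the axis. A picture is of the moment at which its call begins: read the wrist's pose just before it. camera_model takes no time and is no camera call; for the wrist camera it gives the pose at the moment of the call.
- env.job_done(): hands the job in, once; it reports no verdict.
The state is a dict: "t": time; "joints": joint angles; "qvel": joint speeds; "tau": joint torques, N m; "eef_pos": TCP position; "tcp_rot": TCP orientation; "ft_force": force on the tool from outside, world axes, zero at the start; "moment": the same for the moment, N m; "opening": opening from 0.0 (shut) to 1.0 (fully open).
Only numpy, scipy, OpenCV 4.12 (cv2) and the standard library are available. Lean on these libraries where they do the work, as an engineer would, in place of code of your own. Each camera call takes 0.05 s, during which the arm holds its last target.

TASK

The label printer has just been given a new roll: push its roll cover down until it snaps fully shut, and only then print a label with the round button on the sloping front: press it to its halfway stop and keep it there for about a second while the label is lined up, without going farther, then fully down and let it come back up. Leave the things standing around the printer where they are.

Things in the scene. Friction and masses are not known exactly. Their poses are not given: they have to be found in the camera images.
- printer: label printer, grey, 194 mm deep, 130 mm wide, 132 mm high with the cover shut, immovable on the desk. Origin at desk level. Its low front looks along -x of its frame, roughly at the robot; y runs along its width, z up. Its front panel slopes 40 deg from level and carries the round button; a fixed hood juts out above the panel, the roll cover lies behind the hood.
- button_seat (a point): centre of the flat collar (48 mm across, 1.5 mm high) round the button, on the sloping panel; 55 mm in front of the printer's origin, 45 mm above the desk. The button's outward axis is (-0.643, 0, 0.766) in the printer's frame (40 deg from vertical, towards its front).
- button_mean (a point): where the middle of the button's flat top (28 mm across) would be at rest on an average printer: 19 mm out from button_seat along the button's axis. The true rest height differs by up to 5 mm in or out, and the middle by up to 4 mm up or down the slope; it has to be felt. Fixed to the printer, does not move with the button.
- hood_edge (a point): lower front edge of the hood, mid-width (the hood is as wide as the printer, 8 mm thick): 17 mm farther forward and 67 mm higher than button_seat, so the button cannot be pressed from straight above. Fingers coming in along the button's axis have 30 mm between that axis and the hood.
- first_stage (a joint): first stage of the button, m, 0 = up, 0.005 = at the halfway stop, along the button's axis into the panel. A light spring: 1.2 N to start, 2.7 N at the halfway stop. There the button feels hard: it goes no farther below 11 N.
- second_stage (a joint): second stage of the button, m, added to the first, 0 = not moved, 0.005 = fully down (10 mm from rest altogether). It starts to yield at 11 N and reaches its hard end at 14 N. Both stages spring back when let go.
- cover (a joint): black roll cover on the printer's top behind the hood, hinge angle in rad, 0 = shut; it starts ajar, 0.35 to 0.8, and stays where it is left. At about 0.11 rad a sprung catch stops it; a push of 8 to 10 N at cover_press snaps it past and it then stays shut.
- cover_press (a point): point on the cover's upper face, mid-width, 92 mm from the hinge axis along the cover, 22 mm behind its front edge (the cover is 130 mm wide, 11 mm thick): the place to push. It moves with the cover. With the cover shut it is 132 mm above the desk and level with the printer's own origin in x and y.
- cover_hinge (a point): cover hinge axis, along the printer's y, 121 mm above the desk, 92 mm behind the printer's origin; point with the printer's frame.
- stamp_centre (a point): centre of a bystander: wooden hand stamp, 24 x 52 x 62 mm, standing to the left of the printer
- vial_centre (a point): centre of a bystander: dropper vial with a pointed cap, 22 mm across, 63 mm tall, standing to the right of the printer
- loupe_centre (a point): centre of a bystander: round standing loupe, 39 mm across, 26 mm tall, left of the printer's front
- tape_roll_centre (a point): centre of a bystander: packing tape roll lying flat, 104 mm across, 24 mm high, between robot and printer
- label_pad_centre (a point): centre of a bystander: pad of labels, 74 x 105 x 11 mm, lying at the robot's left, in front of the closed test kit case

How it is judged (in metres and radians):
On the way, in this order (a step that is already met when the one before it is completed fails the run):
1. the roll cover is snapped shut (value of joint cover below 0.025 rad), for 0.2 s.
2. the button is held at its halfway stop, first stage in and second stage not pressed, for at least 0.6 s (value of joint first_stage above 0.0045 m and value of joint second_stage below 0.001 m and value of joint cover below 0.025 rad), for 0.6 s.
3. the button is fully down (value of joint first_stage above 0.004 m and value of joint second_stage above 0.0042 m and value of joint cover below 0.025 rad), for 0.05 s.
At the end, for the whole second after the job is handed in: The roll cover is shut (within 0.025 rad), the button has been let go and is back up (both stages within 1 mm of rest), and the stamp, vial, loupe, tape roll and label pad are within 20 mm of where they stood (value of joint cover below 0.025 rad and value of joint each of first_stage, second_stage below 0.001 m and distance of each of stamp_centre, vial_centre, loupe_centre, tape_roll_centre, label_pad_centre from where it was at the start of the episode below 0.02 m); the robot touches nothing.
It fails at once if the button is pressed past its halfway stop (second stage over 1.5 mm) while the cover is not shut (value of joint second_stage above 0.0015 m and value of joint cover above 0.04 rad).
It fails at once if a bystander (stamp, vial, loupe, tape roll, label pad) is shifted or knocked over by more than 20 mm (distance of any of stamp_centre, vial_centre, loupe_centre, tape_roll_centre, label_pad_centre from where it was at the start of the episode above 0.02 m).
It also fails if it takes over 43 s, if anything falls off the work surface, if the arm or the gripper's body presses on something with over 40 N, if the wrist force passes 120 N, or if a joint passes its speed limit or range.

## Working session

There is one attempt and no reset: what is moved stays moved. The work goes in short steps, Python scripts to look and compute and a tool call to move; the robot and the scene stay as the last step left them, time stands still between calls to the robot, and variables do not carry over. Pictures are saved under pics/ and viewed, and the job is handed in when it is done.

Besides the shell and the picture viewer there is one more tool, called after ">>>" in YAML: its name, and indented under it one key for each argument. drive_tool: Moves the arm, as the interface text tells. Its arguments: {"type":"object","properties":{"steps":{"type":"array","items":{"type":"object","properties":{"slide":{"type":"array","items":{"type":"number"}},"dr":{"type":"array","items":{"type":"number"}},"fingers":{"type":"number"}}}}},"required":["steps"]}

```bash
ls; mkdir -p pics; python3 - <<'E'
from cell import env, optics
import cv2
print(env.state())
for n in ("scene","top"):
    cv2.imwrite(f"pics/{n}0.png",optics.read_camera(n)[:,:,::-1])
    m=optics.camera_model(n);print(n,m)
E
```

```text
pics
{'t': 0.0, 'joints': array([-1.29060530e+00,  4.91575106e-01,  1.55948259e+00, -1.04337734e-05,
        1.09168948e+00, -1.05618887e-01]), 'qvel': array([-1.17619144e-03, -1.47496874e-03,  5.84208107e-05, -2.85390420e-03,
        6.75479918e-04, -8.09902615e-04]), 'tau': array([ 7.32017197e-04, -6.12649083e+01, -2.58176905e+01,  6.92149415e-02,
        4.82553360e-02, -8.82494487e-05]), 'eef_pos': array([ 235.12964211, -578.80655416,  214.0406788 ]), 'tcp_rot': array([-1.57194539e+00,  1.12510724e-04, -2.75577799e+00]), 'ft_force': array([0.31011391, 0.22020068, 0.93693472]), 'moment': array([-0.01980098,  0.01979713, -0.00228001]), 'opening': 1.0025212951229592}
scene {'mtx': array([[623.52701973,   0.        , 318.44605085],
       [  0.        , 623.52701973, 233.99335076],
       [  0.        ,   0.        ,   1.        ]]), 'R': array([[-0.52954076, -0.84793238, -0.02443912],
       [-0.37622015,  0.26057918, -0.88913266],
       [ 0.76029269, -0.4616375 , -0.45699654]]), 't': array([445.66488579, 261.16362301, 930.21770134])}
top {'mtx': array([[511.43149792,   0.        , 323.52370239],
       [  0.        , 511.43149792, 243.07603217],
       [  0.        ,   0.        ,   1.        ]]), 'R': array([[ 0.00572447, -0.99998158, -0.00201918],
       [-0.99205619, -0.00542532, -0.1256785 ],
       [ 0.12566523,  0.00272258, -0.99206897]]), 't': array([220.03473631, 536.14216516, 871.57534309])}
```

View pics/scene0.png

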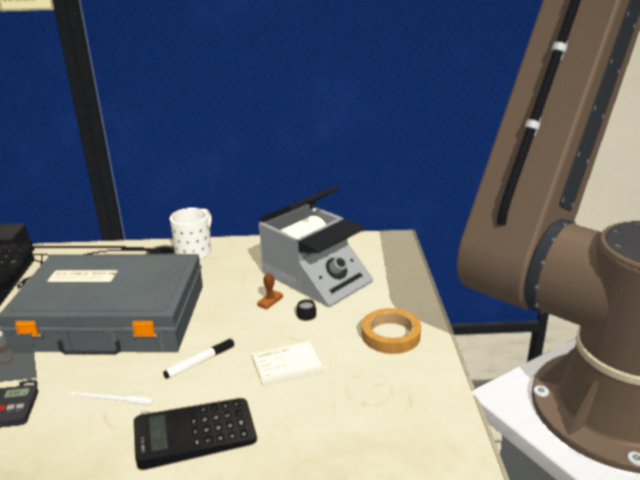

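View pics/top0.png

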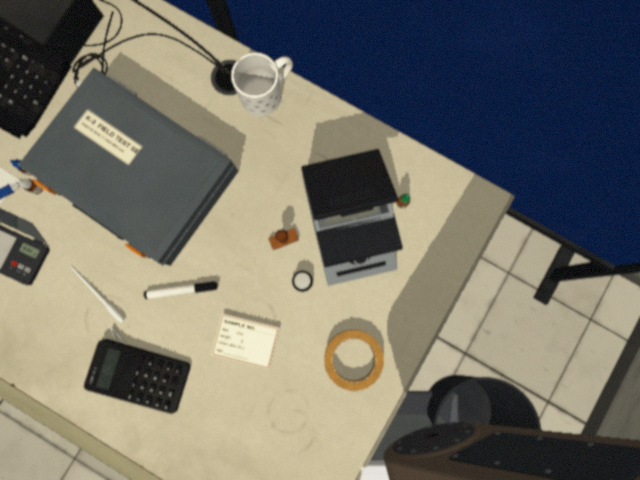

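The scene view shows the printer around (315,250), with the cover up at (300,205), the hood at (335,237) and the button at (337,266). The top view shows the cover at (350,182), the hood at (358,240), the vial's green cap at (404,200), the stamp at (285,238), the loupe at (302,281) and the tape roll at (354,360). I'll enlarge both to pick pixels.

```bash
python3 - <<'E'
import cv2
a=cv2.imread("pics/scene0.png")[170:310,240:400]; cv2.imwrite("pics/sc_c.png",cv2.resize(a,None,fx=5,fy=5,interpolation=cv2.INTER_CUBIC)[:600] if 0 else cv2.resize(a,(640,560),interpolation=cv2.INTER_CUBIC))
a=cv2.imread("pics/top0.png")[140:300,260:420]; cv2.imwrite("pics/tp_c.png",cv2.resize(a,(600,600),interpolation=cv2.INTER_CUBIC))
E
```

```text
(no output)
```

View pics/sc_c.png

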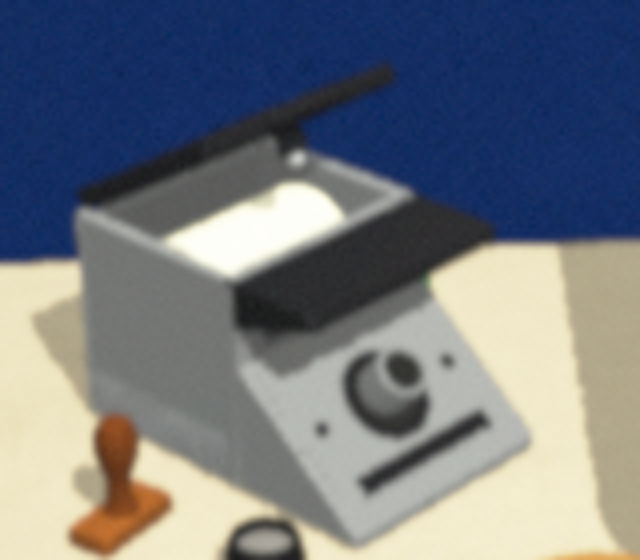

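View pics/tp_c.png

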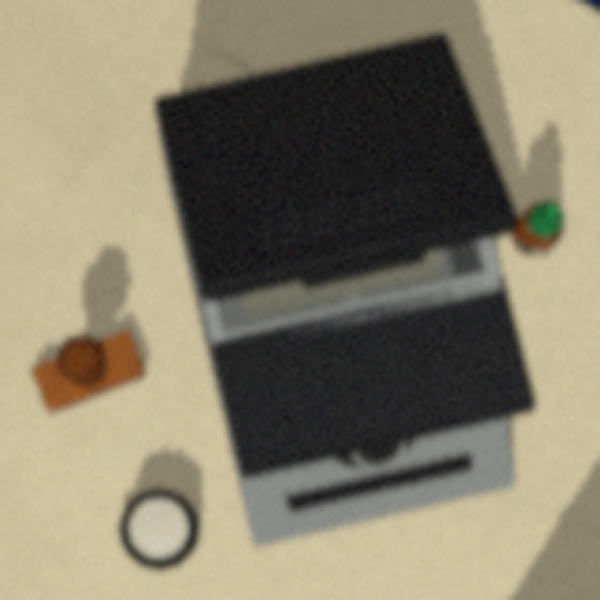

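```bash
cat > h.py <<'E'
import numpy as np, cv2
from cell import env, optics
M={n:optics.camera_model(n) for n in("scene","top")}
def ray(n,p):
    m=M[n];d=m['R'].T@np.linalg.inv(m['mtx'])@np.array([*p,1.]);return -m['R'].T@m['t'],d/np.linalg.norm(d)
def onz(n,p,z):
    c,d=ray(n,p);return c+d*(z-c[2])/d[2]
def tri(p,q):
    c1,d1=ray("scene",p);c2,d2=ray("top",q)
    s=np.linalg.lstsq(np.c_[d1,-d2],c2-c1,rcond=None)[0]
    a,b=c1+s[0]*d1,c2+s[1]*d2
    return (a+b)/2,np.linalg.norm(a-b)
S=lambda x,y:(x/4+240-.4,y/4+170-.4)
T=lambda x,y:(x/3.75+260-.4,y/3.75+140-.4)
def proj(n,X):
    m=M[n];c=m['R']@X+m['t'];p=m['mtx']@c;return p[:2]/p[2]
E
python3 - <<'E'
from h import *
np.set_printoptions(precision=1,suppress=True)
fl,fr=T(256,545),T(514,487)
print("front top",onz("top",fl,10),onz("top",fr,10))
print("front scene",onz("scene",S(355,545),10),onz("scene",S(530,440),10))
print("tri L",tri(S(355,545),fl),"R",tri(S(530,440),fr))
print("hood fL",tri(S(312,328),T(243,475)),"fR",tri(S(494,232),T(533,407)))
print("hood on z120",onz("top",T(243,475),120),onz("top",T(533,407),120))
print("cover: bl",tri(S(82,200),T(205,298)))  # candidates
for p in [(82,200),(390,70)]: pass
print("cover fr", tri(S(390,70),T(515,228)))
print("vial cap",onz("top",T(545,218),63),"stamp",onz("top",T(85,362),50),"loupe",onz("top",T(158,527),26),"tape",onz("top",(354,360),24))
E
```

```text
front top [462.1 214.8  10. ] [490.6  90.7  10. ]
front scene [460. 216.  10.] [490.   91.8  10. ]
tri L (array([462.1, 214.8,   8.4]), np.float64(0.15126717489086375)) R (array([490.8,  90.9,   9.3]), np.float64(0.560315659957745))
hood fL (array([486.8, 220.7, 116.1]), np.float64(1.1230976417896894)) fR (array([516.5,  96.9, 117.7]), np.float64(1.1225927275408725))
hood on z120 [486.8 221.2 120. ] [516.5  97.7 120. ]
cover: bl (array([569.7, 261.5, 158.4]), np.float64(55.508013707387605))
cover fr (array([580.3, 114. , 186. ]), np.float64(0.4292095957334799))
vial cap [611.2  82.4  63. ] stamp [544.7 295.   50. ] loupe [469.6 261.3  26. ] tape [331.4 168.9  24. ]
```

```bash
cat >> h.py <<'E'
from scipy.spatial.transform import Rotation as Ro
YAW=0.231; O=np.array([571,175.5,0.])
RP=Ro.from_euler('z',YAW).as_matrix()
W=lambda *p:O+RP@np.array(p,float)
def Rt(tilt): # tool y = forward/down pointing, tilt from vertical toward +x printer
    y=RP@np.array([np.sin(tilt),0,-np.cos(tilt)]); z=RP@np.array([0,-1.,0]); return np.c_[np.cross(y,z),y,z]
def go(P,R):
    s=env.state();C=Ro.from_euler('xyz',s['tcp_rot']).as_matrix()
    d=np.array(P)-s['eef_pos'];
    print("t",round(s['t'],2),"pos",s['eef_pos'].round(1),"F",s['ft_force'].round(1),"local",(RP.T@(s['eef_pos']-O)).round(1))
    print("slide m",(C.T@d/1000).round(4),"dr",Ro.from_matrix(C.T@R).as_rotvec().round(3),"dist",np.linalg.norm(d).round(1))
E
python3 - <<'E'
from h import *
go(W(12,0,235),Rt(0))
print(W(12,0,235))
E
```

```text
t 0.1 pos [ 235.1 -578.9  214.1] F [-0.2 -0.1  0.2] local [-499.7 -657.4  214.1]
slide m [-0.6069 -0.0203 -0.5707] dr [ 0.001  0.155 -0.   ] dist 833.3
[582.68125517 178.24741291 235.        ]
```

>>> drive_tool:
  steps:
    - {"slide": [-0.03, -0.006, -0.028], "dr": [0, 0.03, 0], "fingers": 0}
    - {"slide": [-0.06, -0.012, -0.056], "dr": [0, 0.06, 0], "fingers": 0}
    - {"slide": [-0.09, -0.02, -0.084], "dr": [0, 0.09, 0], "fingers": 0}
    - {"slide": [-0.12, -0.02, -0.112], "dr": [0, 0.12, 0], "fingers": 0}
    - {"slide": [-0.15, -0.02, -0.14], "dr": [0, 0.155, 0], "fingers": 0}

```text
t: 0.52
eef_pos: [321.8, -391.1, 234.8]
tcp_rot: [-1.57, 0.0, -2.913]
ft_force: [1.1, 0.0, 0.2]
opening: 0.703
```

```bash
python3 - <<'E'
from h import *
go(W(12,0,235),Rt(0))
E
```

```text
t 0.52 pos [ 321.8 -391.1  234.8] F [1.1 0.  0.2] local [-372.3 -494.5  234.8]
slide m [-3.832e-01 -3.000e-04 -4.954e-01] dr [-0.    -0.002 -0.   ] dist 626.3
```

>>> drive_tool:
  steps:
    - {"slide": [-0.12, 0, -0.155], "dr": [0, 0, 0], "fingers": 0}
    - {"slide": [-0.12, 0, -0.155], "dr": [0, 0, 0], "fingers": 0}
    - {"slide": [-0.12, 0, -0.155], "dr": [0, 0, 0], "fingers": 0}
    - {"slide": [-0.12, 0, -0.155], "dr": [0, 0, 0], "fingers": 0}
    - {"slide": [-0.12, 0, -0.155], "dr": [0, 0, 0], "fingers": 0}

```text
t: 0.93
eef_pos: [403.3, -211.7, 234.6]
tcp_rot: [-1.571, -0.0, -2.91]
ft_force: [0.9, -1.7, 0.6]
opening: 0.357
```

>>> drive_tool:
  steps:
    - {"slide": [-0.12, 0, -0.155], "dr": [0, 0, 0], "fingers": 0}
    - {"slide": [-0.12, 0, -0.155], "dr": [0, 0, 0], "fingers": 0}
    - {"slide": [-0.12, 0, -0.155], "dr": [0, 0, 0], "fingers": 0}
    - {"slide": [-0.12, 0, -0.155], "dr": [0, 0, 0], "fingers": 0}
    - {"slide": [-0.12, 0, -0.155], "dr": [0, 0, 0], "fingers": 0}

```text
t: 1.35
eef_pos: [484.8, -33.3, 234.6]
tcp_rot: [-1.571, 0.0, -2.91]
ft_force: [0.7, -1.4, 0.8]
opening: 0.021
```

```bash
python3 - <<'E'
from h import *
go(W(12,0,235),Rt(0))
E
```

```text
t 1.35 pos [484.8 -33.3 234.6] F [ 0.7 -1.4  0.8] local [-131.7 -183.5  234.6]
slide m [-0.1438 -0.0004 -0.1834] dr [ 0.     0.001 -0.   ] dist 233.1
```

>>> drive_tool:
  steps:
    - {"slide": [-0.025, 0, -0.033], "fingers": 0, "dr": [0, 0, 0]}
    - {"slide": [-0.05, 0, -0.065], "fingers": 0, "dr": [0, 0, 0]}
    - {"slide": [-0.075, 0, -0.095], "fingers": 0, "dr": [0, 0, 0]}
    - {"slide": [-0.1, 0, -0.127], "fingers": 0, "dr": [0, 0, 0]}
    - {"slide": [-0.12, 0, -0.155], "fingers": 0, "dr": [0, 0, 0]}

```text
t: 1.77
eef_pos: [566.2, 144.6, 234.3]
tcp_rot: [-1.571, -0.0, -2.91]
ft_force: [0.2, -0.4, 0.2]
opening: 0.002
```

>>> drive_tool:
  steps:
    - {"slide": [-0.015, 0, -0.015], "fingers": 0, "dr": [0, 0, 0]}
    - {"slide": [-0.019, 0, -0.022], "fingers": 0, "dr": [0, 0, 0]}
    - {"slide": [-0.019, 0, -0.022], "fingers": 0, "dr": [0, 0, 0]}

```text
t: 2.02
eef_pos: [579.0, 169.1, 233.9]
tcp_rot: [-1.571, -0.001, -2.909]
ft_force: [-0.8, 0.2, -0.1]
opening: 0.006
```

```bash
python3 - <<'E'
from h import *
go(W(12,0,235),Rt(0))
for n in("scene","top","wrist"): cv2.imwrite(f"pics/{n}1.png",optics.read_camera(n)[:,:,::-1])
a=cv2.imread("pics/scene1.png")[170:310,240:400]; cv2.imwrite("pics/sc_c1.png",cv2.resize(a,(640,560),interpolation=cv2.INTER_CUBIC))
E
```

```text
t 2.02 pos [579.  169.1 233.9] F [-0.8  0.2 -0.1] local [  6.3  -8.  233.9]
slide m [-0.0057 -0.0011 -0.008 ] dr [0.    0.002 0.001] dist 9.9
```

View pics/sc_c1.png

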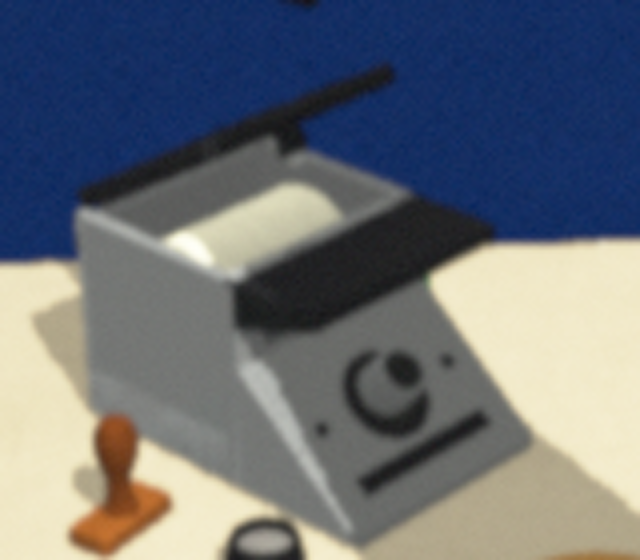

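View pics/wrist1.png

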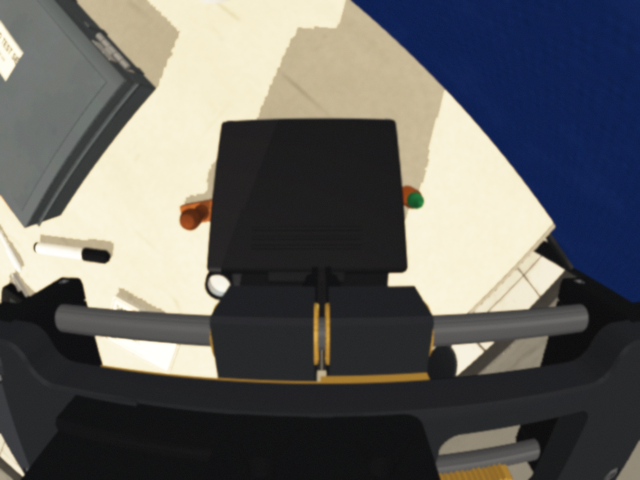

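The wrist view shows the tool squared to the printer, with the fingertips at (322,280) over the black cover at (310,195). The scene view shows the cover still ajar. Next I'll lower the tool onto the cover.

>>> drive_tool:
  steps:
    - {"slide": [-0.006, 0.015, -0.008], "fingers": 0, "dr": [0, 0, 0]}
    - {"slide": [-0.006, 0.03, -0.008], "fingers": 0, "dr": [0, 0, 0]}
    - {"slide": [-0.006, 0.042, -0.008], "fingers": 0, "dr": [0, 0, 0]}
    - {"slide": [-0.006, 0.05, -0.008], "fingers": 0, "dr": [0, 0, 0]}
    - {"slide": [-0.005, 0.056, -0.008], "fingers": 0, "dr": [0, 0, 0]}

```text
t: 2.58
eef_pos: [581.9, 175.6, 178.2]
tcp_rot: [-1.571, -0.001, -2.912]
ft_force: [-0.3, -0.7, 0.1]
opening: 0.005
```

```bash
python3 - <<'E'
from h import *
go(W(5,0,145),Rt(0))
E
```

```text
t 2.58 pos [581.9 175.6 178.2] F [-0.3 -0.7  0.1] local [ 10.6  -2.4 178.2]
slide m [ 0.0056  0.0332 -0.0024] dr [-0.    -0.002  0.001] dist 33.7
```

>>> drive_tool:
  steps:
    - {"slide": [0.001, 0.007, -0.001], "fingers": 0, "dr": [0, 0, 0]}
    - {"slide": [0.002, 0.014, -0.002], "fingers": 0, "dr": [0, 0, 0]}
    - {"slide": [0.003, 0.02, -0.002], "fingers": 0, "dr": [0, 0, 0]}
    - {"slide": [0.004, 0.026, -0.002], "fingers": 0, "dr": [0, 0, 0]}

```text
t: 2.92
eef_pos: [577.6, 177.8, 152.3]
tcp_rot: [-1.571, 0.0, -2.911]
ft_force: [-0.2, 0.0, 1.2]
opening: 0.003
```

>>> drive_tool:
  steps:
    - {"slide": [0.001, 0.003, 0], "fingers": 0, "dr": [0, 0, 0]}
    - {"slide": [0.002, 0.006, 0], "fingers": 0, "dr": [0, 0, 0]}
    - {"slide": [0.002, 0.008, 0], "fingers": 0, "dr": [0, 0, 0]}

```text
t: 3.17
eef_pos: [575.6, 177.4, 144.3]
tcp_rot: [-1.571, -0.0, -2.911]
ft_force: [0.6, 0.7, 0.4]
opening: 0.005
```

```bash
python3 - <<'E'
from h import *
go(W(3,0,135),Rt(0))
E
```

```text
t 3.17 pos [575.6 177.4 144.3] F [0.6 0.7 0.4] local [  5.    0.8 144.3]
slide m [0.002  0.0093 0.0008] dr [-0. -0.  0.] dist 9.6
```

>>> drive_tool:
  steps:
    - {"slide": [0, 0.002, 0], "fingers": 0, "dr": [0, 0, 0]}
    - {"slide": [0.001, 0.004, 0], "fingers": 0, "dr": [0, 0, 0]}
    - {"slide": [0.001, 0.004, 0], "fingers": 0, "dr": [0, 0, 0]}

```text
t: 3.42
eef_pos: [575.4, 177.3, 141.6]
tcp_rot: [-1.571, 0.002, -2.911]
ft_force: [0.6, 1.2, 6.9]
opening: 0.005
```

>>> drive_tool:
  steps:
    - {"slide": [0, 0.002, 0], "fingers": 0, "dr": [0, 0, 0]}
    - {"slide": [0.001, 0.004, 0], "fingers": 0, "dr": [0, 0, 0]}
    - {"slide": [0.001, 0.004, 0], "fingers": 0, "dr": [0, 0, 0]}

```text
t: 3.67
eef_pos: [574.0, 177.0, 136.9]
tcp_rot: [-1.571, 0.001, -2.911]
ft_force: [-0.1, 0.3, -0.8]
opening: 0.005
```

It felt 6.9 N at the catch and then nothing, so it has probably snapped. I'll follow down until it meets the closed stop.

>>> drive_tool:
  steps:
    - {"slide": [0, 0.002, 0], "fingers": 0, "dr": [0, 0, 0]}
    - {"slide": [0, 0.004, 0], "fingers": 0, "dr": [0, 0, 0]}
    - {"slide": [0, 0.004, 0], "fingers": 0, "dr": [0, 0, 0]}

```text
t: 3.92
eef_pos: [573.8, 176.9, 132.3]
tcp_rot: [-1.571, -0.0, -2.911]
ft_force: [0.9, -0.4, 0.8]
opening: 0.004
```

>>> drive_tool:
  steps:
    - {"slide": [0, 0.002, 0], "fingers": 0, "dr": [0, 0, 0]}
    - {"slide": [0, 0.002, 0], "fingers": 0, "dr": [0, 0, 0]}

```text
t: 4.08
eef_pos: [573.9, 176.9, 132.0]
tcp_rot: [-1.571, 0.001, -2.911]
ft_force: [-4.9, -1.9, 15.3]
opening: 0.002
```

The cover is down on its stop: z = 132.0 with 15 N, as the text gives for the shut position. I'll lift off and back away.

>>> drive_tool:
  steps:
    - {"slide": [0, -0.015, 0], "fingers": 0, "dr": [0, 0, 0]}
    - {"slide": [0, -0.04, 0], "fingers": 0, "dr": [0, 0, 0]}
    - {"slide": [0.01, -0.06, 0], "fingers": 0, "dr": [0, 0, 0]}
    - {"slide": [0.04, -0.065, 0], "fingers": 0, "dr": [0, 0, 0]}
    - {"slide": [0.07, -0.065, 0], "fingers": 0, "dr": [0, 0, 0]}

```text
t: 4.5
eef_pos: [505.7, 160.9, 196.6]
tcp_rot: [-1.571, 0.002, -2.911]
ft_force: [-0.0, -0.2, -0.0]
opening: 0.005
```

```bash
python3 - <<'E'
from h import *
go(W(-150,0,190),Rt(np.radians(40)))
a=optics.read_camera("scene")[:,:,::-1]; cv2.imwrite("pics/scene2.png",a)
cv2.imwrite("pics/sc_c2.png",cv2.resize(a[170:310,240:400],(640,560),interpolation=cv2.INTER_CUBIC))
E
```

```text
t 4.5 pos [505.7 160.9 196.6] F [-0.  -0.2 -0. ] local [-66.9   0.7 196.6]
slide m [0.0831 0.0064 0.0007] dr [-0.    -0.     0.696] dist 83.4
```

View pics/sc_c2.png

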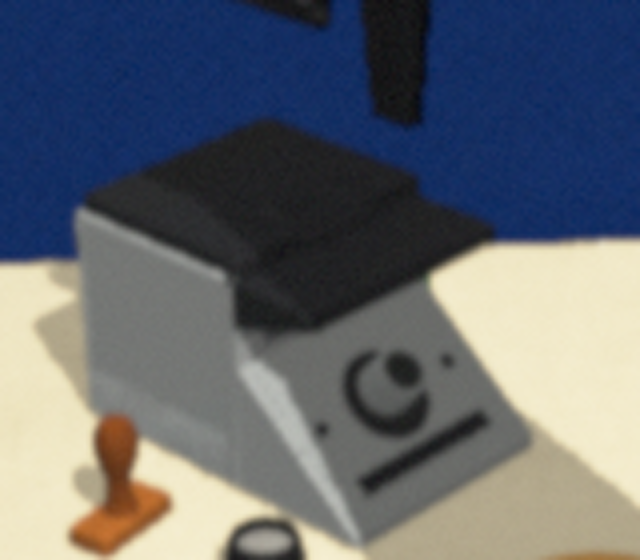

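The cover now lies flat and shut behind the hood, and the button's dark top is at about crop (405,370). I'll back away and tilt. I'll also estimate the button top by crossing its ray with the printer's mid-plane.

>>> drive_tool:
  steps:
    - {"slide": [0.035, 0, 0], "fingers": 0, "dr": [0, 0, 0]}
    - {"slide": [0.07, 0, 0], "fingers": 0, "dr": [0, 0, 0.1]}
    - {"slide": [0.083, 0, 0], "fingers": 0, "dr": [0, 0, 0.22]}
    - {"slide": [0.083, 0, 0], "fingers": 0, "dr": [0, 0, 0.34]}
    - {"slide": [0.083, 0, 0], "fingers": 0, "dr": [0, 0, 0.46]}

```text
t: 4.97
eef_pos: [424.2, 141.5, 196.6]
tcp_rot: [-1.569, 0.467, -2.911]
ft_force: [0.5, 0.6, -1.2]
opening: 0.001
```

```bash
python3 - <<'E'
from h import *
go(W(-150,0,190),Rt(np.radians(40)))
ax=np.array([-.643,0,.766]);up=np.array([.766,0,.643])
for p in [(405,370),(403,368),(407,372)]:
    c,d=ray("scene",S(*p)); c=RP.T@(c-O);d=RP.T@d
    X=c-d*c[1]/d[1]; r=X-np.array([-55,0,45]); print(X,"axis",r@ax,"up",r@up)
E
```

```text
t 4.97 pos [424.2 141.5 196.6] F [ 0.5  0.6 -1.2] local [-150.7    0.5  196.6]
slide m [0.0024 0.0062 0.0005] dr [-0.002  0.     0.231] dist 6.7
[-71.2210294    0.          66.88971485] axis 27.197643480304794 up 1.6497781326912315
[-69.90492944   0.          67.4972688 ] axis 26.81677752849923 up 3.0485678896225865
[-72.53591573   0.          66.28272116] axis 27.57815822051091 up 0.25227825527255576
```

>>> drive_tool:
  steps:
    - {"slide": [0, 0, 0], "fingers": 0, "dr": [0, 0, 0.12]}
    - {"slide": [0, 0, 0], "fingers": 0, "dr": [0, 0, 0.231]}
    - {"slide": [0, 0, 0], "fingers": 0, "dr": [0, 0, 0.231]}

```text
t: 5.22
eef_pos: [424.0, 157.7, 197.1]
tcp_rot: [-1.629, 0.548, -2.906]
ft_force: [0.8, 0.0, -0.6]
opening: 0.008
```

```bash
cat >> h.py <<'E'
ax=np.array([-.643,0,.766]);up=np.array([.766,0,.643]);seat=np.array([-55,0,45.])
def B(al,u=1): return W(*(seat+al*ax+u*up))
def where():
    s=env.state();r=RP.T@(s['eef_pos']-O)-seat
    print("along",(r@ax).round(2),"up",(r@up).round(2),"y",r[1].round(2),"Fax",((RP@ax)@s['ft_force']).round(2))
E
python3 - <<'E'
from h import *
where()
go(B(120),Rt(np.radians(40)));go(B(45),Rt(np.radians(40)))
E
```

```text
along 175.8 up 27.23 y 16.38 Fax -0.97
t 5.22 pos [424.  157.7 197.1] F [ 0.8  0.  -0.6] local [-147.2   16.4  197.1]
slide m [0.0176 0.058  0.0198] dr [ 0.061 -0.001  0.15 ] dist 63.8
t 5.22 pos [424.  157.7 197.1] F [ 0.8  0.  -0.6] local [-147.2   16.4  197.1]
slide m [0.0064 0.132  0.0244] dr [ 0.061 -0.001  0.15 ] dist 134.4
```

```bash
python3 - <<'E'
from h import *
s=env.state();print(s['joints'].round(3),s['qvel'].round(3))
E
```

```text
[0.146 0.14  2.332 0.687 0.165 0.814] [-0.027  0.006  0.092  2.163 -0.095 -2.184]
```

Joint 5 is near the wrist singularity (0.165, lower limit 0.06), and j4 and j6 are swinging through the flip (j4 towards π, which is in range). The tool is in free space, so I'll let it continue with hold rows.

>>> drive_tool:
  steps:
    - {"slide": [0, 0, 0], "fingers": 0, "dr": [0, 0, 0]}
    - {"slide": [0, 0, 0], "fingers": 0, "dr": [0, 0, 0]}

```text
t: 5.38
eef_pos: [424.4, 157.6, 197.0]
tcp_rot: [-1.628, 0.546, -2.906]
ft_force: [-0.2, -0.3, -0.7]
opening: 0.006
```

```bash
python3 - <<'E'
from h import *
s=env.state();print(s['joints'].round(3),s['qvel'].round(3))
where()
go(W(-150,0,190),Rt(np.radians(40)))
E
```

```text
[0.147 0.14  2.33  0.671 0.167 0.83 ] [ 0.     0.002 -0.008 -0.066  0.002  0.062]
along 175.48 up 27.43 y 16.18 Fax -0.35
t 5.38 pos [424.4 157.6 197. ] F [-0.2 -0.3 -0.7] local [-146.8   16.2  197. ]
slide m [0.0064 0.0034 0.0164] dr [ 0.06  -0.001  0.152] dist 17.9
```

```bash
python3 - <<'E'
from h import *
s=env.state();C=Ro.from_euler('xyz',s['tcp_rot']).as_matrix();y=C[:,1]
j=s['joints'];p=s['eef_pos']
u=np.array([np.cos(j[0]),np.sin(j[0]),0]);v=np.array([-u[1],u[0],0])
print("tool dir in arm plane",y@u,y@v,y[2],"tcp",p@u,p@v)
p0=np.array([235.13,-578.8,214.04]);j0=-1.2906;print(p0@[np.cos(j0),np.sin(j0),0],p0@[-np.sin(j0),np.cos(j0),0])
for a in (0,):
  # unknown l1,l2,h,d
  A=[];b=[]
  q2,q3=.4916,2.0511
  A.append([np.sin(q2),np.sin(q3),0,0]);b.append(625-a)
  A.append([np.cos(q2),np.cos(q3),1,-1]);b.append(214)
  q2,q3=j[1],j[1]+j[2]
  A.append([np.sin(q2),np.sin(q3),0,y@u]);b.append(p@u-a)
  A.append([np.cos(q2),np.cos(q3),1,y[2]]);b.append(p[2])
  print(np.linalg.solve(A,b))
E
```

```text
tool dir in arm plane 0.5111214847140253 0.10332805813370137 -0.8532749499815692 tcp 442.8604875505097 93.99138585257684
621.251340532849 65.89634880733539
[622.24077044 373.54409957  79.70593372 241.66466577]
```

```bash
python3 - <<'E'
from h import *
from scipy.optimize import fsolve
s=env.state();C=Ro.from_euler('xyz',s['tcp_rot']).as_matrix();y=C[:,1]
j=s['joints'];p=s['eef_pos'];u=np.array([np.cos(j[0]),np.sin(j[0]),0])
for d in (230,250,270,290):
  A=[];b=[]
  q2,q3=.4916,2.0511
  A.append([np.sin(q2),np.sin(q3),0,1]);b.append(621.25)
  A.append([np.cos(q2),np.cos(q3),1,0]);b.append(214+d)
  q2,q3=j[1],j[1]+j[2]
  A.append([np.sin(q2),np.sin(q3),0,1]);b.append(p@u-d*(y@u))
  A.append([np.cos(q2),np.cos(q3),1,0]);b.append(p[2]-y[2]*d)
  l1,l2,h,a=np.linalg.solve(A,b);print(d,l1,l2,h,a)
  for al in (19,45,80,120):
    P=B(al)-d*(-(RP@ax)) ; w=P.copy()
    r=np.sqrt(w[0]**2+w[1]**2-66**2)
    f=lambda q:[l1*np.sin(q[0])+l2*np.sin(q[1])+a-r,l1*np.cos(q[0])+l2*np.cos(q[1])+h-w[2]]
    q,_,e,_=fsolve(f,[.2,2.3],full_output=1);print("  al",al,"q2",q[0],"sum",q[1],"ok",e==1,"need 2.443; j5",2.443-q[1])
E
```

```text
230 602.558380021599 361.56393402426255 79.85742700785917 16.165482423141228
  al 19 q2 0.5465310096329417 sum 3.006418143589149 ok True need 2.443; j5 -0.563418143589149
  al 45 q2 0.48710855444274254 sum 2.9665547694858403 ok True need 2.443; j5 -0.5235547694858402
  al 80 q2 0.40256622260260855 sum 2.9009266663100233 ok True need 2.443; j5 -0.4579266663100232
  al 120 q2 0.30010163755560204 sum 2.8089360651114754 ok True need 2.443; j5 -0.36593606511147536
250 621.0567233226427 376.95111287390955 90.65930412156737 -6.212611524592824
  al 19 q2 0.5356792666308381 sum 2.997095873030942 ok True need 2.443; j5 -0.554095873030942
  al 45 q2 0.4776242084002586 sum 2.9577695988219177 ok True need 2.443; j5 -0.5147695988219176
  al 80 q2 0.395193518937316 sum 2.893645217877184 ok True need 2.443; j5 -0.45064521787718403
  al 120 q2 0.2954858389328924 sum 2.804504137552453 ok True need 2.443; j5 -0.36150413755245303
270 639.5550666236862 392.3382917235563 101.46118123527569 -28.590705472326626
  al 19 q2 0.5253944348369881 sum 2.9883402027887866 ok True need 2.443; j5 -0.5453402027887866
  al 45 q2 0.46864643953319696 sum 2.9495636343940532 ok True need 2.443; j5 -0.5065636343940532
  al 80 q2 0.3882206284083314 sum 2.8868839510461006 ok True need 2.443; j5 -0.44388395104610057
  al 120 q2 0.29111355804901534 sum 2.8004109047000627 ok True need 2.443; j5 -0.35741090470006265
290 658.0534099247301 407.7254705732034 112.26305834898386 -50.96879942006073
  al 19 q2 0.5156314796957177 sum 2.9801010033628526 ok True need 2.443; j5 -0.5371010033628525
  al 45 q2 0.46013337118899045 sum 2.9418815499084094 ok True need 2.443; j5 -0.4988815499084094
  al 80 q2 0.3816127654592248 sum 2.880590257625834 ok True need 2.443; j5 -0.43759025762583414
  al 120 q2 0.28696196169591376 sum 2.7966219443400533 ok True need 2.443; j5 -0.35362194434005323
```

>>> drive_tool:
  steps:
    - {"slide": [0, 0, 0], "fingers": 0, "dr": [-0.05, 0, 0]}
    - {"slide": [0, 0, 0], "fingers": 0, "dr": [-0.1, 0, 0.0]}
    - {"slide": [0, 0, 0], "fingers": 0, "dr": [-0.12, 0, 0.04]}
    - {"slide": [0, 0, 0], "fingers": 0, "dr": [-0.12, 0, 0.08]}
    - {"slide": [0, 0, 0], "fingers": 0, "dr": [-0.12, 0, 0.12]}

```text
t: 5.8
eef_pos: [423.2, 159.9, 196.3]
tcp_rot: [-1.76, 0.621, -2.917]
ft_force: [0.2, -0.0, -1.2]
opening: 0.004
```

```bash
python3 - <<'E'
from h import *
s=env.state();print(s['joints'].round(3),s['qvel'].round(3))
where()
go(B(140),Rt(np.radians(40)))
E
```

```text
[ 0.033  0.151  2.389  1.505  0.298 -0.093] [-0.084  0.037  0.247  2.103  0.112 -2.184]
along 175.39 up 26.48 y 18.66 Fax -1.0
t 5.8 pos [423.2 159.9 196.3] F [ 0.2 -0.  -1.2] local [-147.5   18.7  196.3]
slide m [0.0226 0.0331 0.0253] dr [ 0.185 -0.013  0.077] dist 47.4
```

>>> drive_tool:
  steps:
    - {"slide": [0.005, 0.01, 0.004], "fingers": 0, "dr": [0, 0, 0.05]}
    - {"slide": [0.01, 0.02, 0.008], "fingers": 0, "dr": [0, 0, 0.1]}
    - {"slide": [0.015, 0.03, 0.012], "fingers": 0, "dr": [0.03, 0, 0.1]}
    - {"slide": [0.02, 0.035, 0.016], "fingers": 0, "dr": [0.06, 0, 0.1]}
    - {"slide": [0.023, 0.035, 0.02], "fingers": 0, "dr": [0.1, 0, 0.1]}

```text
t: 6.22
eef_pos: [429.3, 159.3, 162.0]
tcp_rot: [-1.742, 0.713, -2.943]
ft_force: [0.7, -0.6, -1.1]
opening: 0.002
```

```bash
python3 - <<'E'
from h import *
s=env.state();print(s['joints'].round(3),s['qvel'].round(3))
where()
go(B(120),Rt(np.radians(40)))
E
```

```text
[ 0.05   0.271  2.489  2.404  0.402 -0.99 ] [ 0.203  0.237  0.185  2.185  0.092 -2.   ]
along 145.39 up 8.87 y 16.64 Fax -1.17
t 6.22 pos [429.3 159.3 162. ] F [ 0.7 -0.6 -1.1] local [-141.7   16.6  162. ]
slide m [0.0078 0.0224 0.0204] dr [ 0.15  -0.024 -0.017] dist 31.3
```

The flip is nearly done (j4 = 2.4). Now I'll bring the tool to the pre-approach pose.

>>> drive_tool:
  steps:
    - {"slide": [0.004, 0.005, 0.006], "fingers": 0, "dr": [0.04, 0, 0]}
    - {"slide": [0.008, 0.01, 0.012], "fingers": 0, "dr": [0.08, -0.01, -0.01]}
    - {"slide": [0.008, 0.015, 0.018], "fingers": 0, "dr": [0.12, -0.02, -0.017]}
    - {"slide": [0.008, 0.02, 0.02], "fingers": 0, "dr": [0.15, -0.024, -0.017]}
    - {"slide": [0.008, 0.022, 0.02], "fingers": 0, "dr": [0.15, -0.024, -0.017]}

```text
t: 6.63
eef_pos: [443.0, 146.6, 138.2]
tcp_rot: [-1.571, 0.699, -2.909]
ft_force: [-0.1, -0.2, -0.3]
opening: 0.004
```

>>> drive_tool:
  steps:
    - {"slide": [0, 0, 0], "fingers": 0, "dr": [0, 0, 0]}

```text
t: 6.72
eef_pos: [442.7, 146.7, 138.3]
tcp_rot: [-1.572, 0.699, -2.909]
ft_force: [0.6, 0.4, -0.5]
opening: 0.001
```

```bash
python3 - <<'E'
from h import *
s=env.state();print(s['joints'].round(3),s['qvel'].round(3))
where()
go(B(120),Rt(np.radians(40)))
E
```

```text
[ 0.143  0.34   2.479  2.981  0.379 -1.49 ] [-0.015 -0.019  0.013 -0.019 -0.007  0.006]
along 120.69 up 1.38 y 1.32 Fax -0.79
t 6.72 pos [442.7 146.7 138.3] F [ 0.6  0.4 -0.5] local [-131.5    1.3  138.3]
slide m [0.0004 0.0007 0.0013] dr [ 0.003  0.001 -0.001] dist 1.5
```

```bash
python3 - <<'E'
from h import *
cv2.imwrite("pics/wrist3.png",optics.read_camera("wrist")[:,:,::-1])
a=optics.read_camera("scene")[:,:,::-1]
cv2.imwrite("pics/sc_c3.png",cv2.resize(a[170:370,240:440],(600,600),interpolation=cv2.INTER_CUBIC))
E
```

```text
(no output)
```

View pics/wrist3.png

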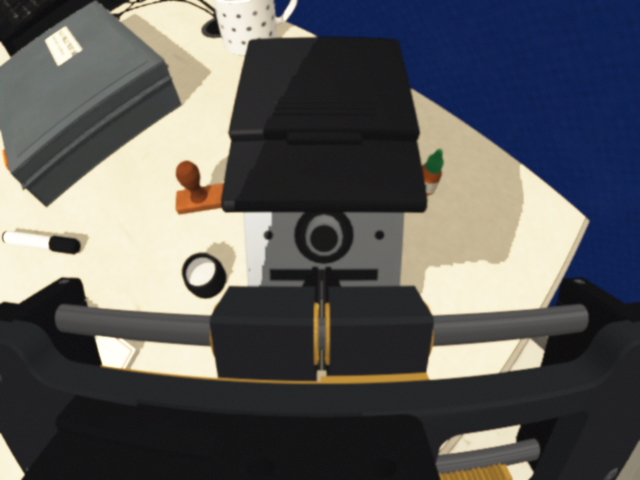

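View pics/sc_c3.png

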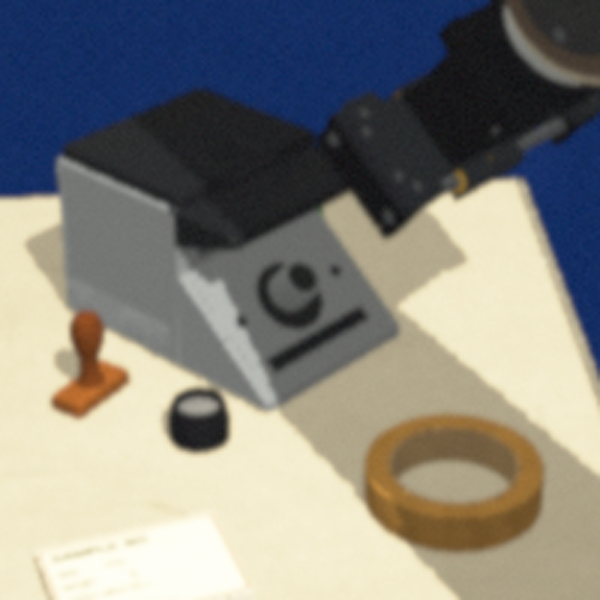

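The wrist view shows the button top at (323,237), in line with the fingers at column 322. In the scene crop it is at (301,278). I'll triangulate it from these two views.

```bash
python3 - <<'E'
from h import *
m=optics.camera_model("wrist");K=m['mtx']
a=cv2.imread("pics/wrist3.png")[200:270,280:370];cv2.imwrite("pics/w3c.png",cv2.resize(a,None,fx=6,fy=6,interpolation=cv2.INTER_CUBIC))
def wray(p):
    x=(p[0]-K[0,2])/K[0,0];y=(p[1]-K[1,2])/K[1,1];r=np.hypot(x,y)
    d=np.array([x/r*np.sin(r),y/r*np.sin(r),np.cos(r)]);return -m['R'].T@m['t'],m['R'].T@d
for sp in [(301,278),(303,276)]:
  c1,d1=ray("scene",(sp[0]/3+240-.3,sp[1]/3+170-.3));c2,d2=wray((323,237))
  s=np.linalg.lstsq(np.c_[d1,-d2],c2-c1,rcond=None)[0];A,Bq=c1+s[0]*d1,c2+s[1]*d2
  r=RP.T@((A+Bq)/2-O)-seat;print("tri gap",np.linalg.norm(A-Bq),"al",r@ax,"up",r@up,"y",r[1])
for al in (15,19,24):
  n=RP@ax;c=c2+d2*((B(al)-c2)@n)/(d2@n);r=RP.T@(c-O)-seat;print(al,r@up,r[1])
E
```

```text
tri gap 0.24861920900127135 al 25.46016223210338 up 2.3612787093306298 y 0.7115159257808489
tri gap 0.8578045515553433 al 27.885987370264505 up 2.7103899972390404 y 0.5826501493072478
15 -0.23648280267842206 0.7234411542298924
19 0.8011048386926483 0.7406740907706219
24 2.098089390406445 0.7622152614465486
```

View pics/w3c.png

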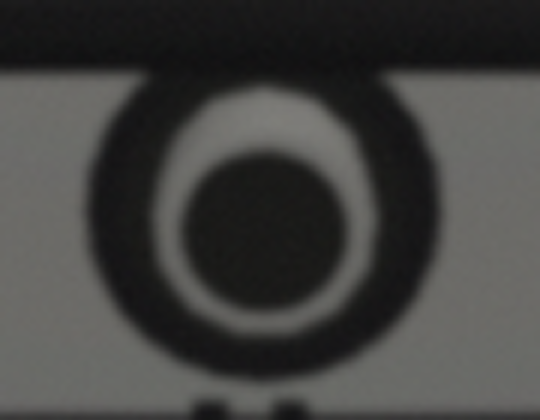

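>>> drive_tool:
  steps:
    - {"slide": [0, 0.02, 0], "fingers": 0, "dr": [0, 0, 0]}
    - {"slide": [0, 0.04, 0], "fingers": 0, "dr": [0, 0, 0]}
    - {"slide": [0, 0.06, 0], "fingers": 0, "dr": [0, 0, 0]}
    - {"slide": [0, 0.075, 0], "fingers": 0, "dr": [0, 0, 0]}
    - {"slide": [0, 0.085, 0], "fingers": 0, "dr": [0, 0, 0]}

```text
t: 7.23
eef_pos: [496.4, 158.2, 72.6]
tcp_rot: [-1.571, 0.699, -2.91]
ft_force: [0.6, 0.2, -0.2]
opening: 0.007
```

>>> drive_tool:
  steps:
    - {"slide": [0, 0, 0], "fingers": 0, "dr": [0, 0, 0]}

```text
t: 7.32
eef_pos: [496.4, 158.1, 72.5]
tcp_rot: [-1.571, 0.698, -2.91]
ft_force: [0.2, 0.2, 1.0]
opening: 0.009
```

```bash
python3 - <<'E'
from h import *
s=env.state();print(s['joints'].round(3))
where()
go(B(19),Rt(np.radians(40)))
E
```

```text
[ 0.156  0.563  2.407  3.045  0.527 -1.545]
along 34.94 up 1.1 y 0.13 Fax 0.6
t 7.32 pos [496.4 158.1  72.5] F [0.2 0.2 1. ] local [-76.6   0.1  72.5]
slide m [0.0001 0.0159 0.0001] dr [0. 0. 0.] dist 15.9
```

>>> drive_tool:
  steps:
    - {"slide": [0, 0.002, 0], "fingers": 0, "dr": [0, 0, 0]}
    - {"slide": [0, 0.004, 0], "fingers": 0, "dr": [0, 0, 0]}
    - {"slide": [0, 0.006, 0], "fingers": 0, "dr": [0, 0, 0]}
    - {"slide": [0, 0.008, 0], "fingers": 0, "dr": [0, 0, 0]}
    - {"slide": [0, 0.008, 0], "fingers": 0, "dr": [0, 0, 0]}

```text
t: 7.73
eef_pos: [500.9, 159.2, 67.6]
tcp_rot: [-1.569, 0.699, -2.909]
ft_force: [-0.3, -0.7, 0.3]
opening: 0.002
```

```bash
python3 -c "
from h import *
where()"
```

```text
along 28.27 up 1.52 y 0.15 Fax 0.52
```

>>> drive_tool:
  steps:
    - {"slide": [0, 0.001, 0], "fingers": 0, "dr": [0, 0, 0]}
    - {"slide": [0, 0.002, 0], "fingers": 0, "dr": [0, 0, 0]}
    - {"slide": [0, 0.002, 0], "fingers": 0, "dr": [0, 0, 0]}

```text
t: 7.98
eef_pos: [502.0, 159.4, 65.8]
tcp_rot: [-1.569, 0.699, -2.909]
ft_force: [0.2, -0.1, 0.0]
opening: 0.004
```

>>> drive_tool:
  steps:
    - {"slide": [0, 0.001, 0], "fingers": 0, "dr": [0, 0, 0]}
    - {"slide": [0, 0.002, 0], "fingers": 0, "dr": [0, 0, 0]}
    - {"slide": [0, 0.002, 0], "fingers": 0, "dr": [0, 0, 0]}

```text
t: 8.23
eef_pos: [503.3, 159.7, 64.2]
tcp_rot: [-1.569, 0.699, -2.909]
ft_force: [0.4, -0.5, -0.3]
opening: 0.001
```

```bash
python3 -c "
from h import *
where()"
```

```text
along 24.01 up 1.25 y 0.12 Fax -0.41
```

>>> drive_tool:
  steps:
    - {"slide": [0, 0.001, 0], "fingers": 0, "dr": [0, 0, 0]}
    - {"slide": [0, 0.001, 0], "fingers": 0, "dr": [0, 0, 0]}
    - {"slide": [0, 0.001, 0], "fingers": 0, "dr": [0, 0, 0]}

```text
t: 8.48
eef_pos: [503.8, 159.8, 63.5]
tcp_rot: [-1.569, 0.699, -2.909]
ft_force: [-1.3, -0.5, 0.9]
opening: 0.009
```

>>> drive_tool:
  steps:
    - {"slide": [0, 0.001, 0], "fingers": 0, "dr": [0, 0, 0]}
    - {"slide": [0, 0.001, 0], "fingers": 0, "dr": [0, 0, 0]}
    - {"slide": [0, 0.001, 0], "fingers": 0, "dr": [0, 0, 0]}

```text
t: 8.73
eef_pos: [504.4, 160.0, 62.7]
tcp_rot: [-1.569, 0.699, -2.909]
ft_force: [-2.2, -0.6, 1.1]
opening: 0.003
```

>>> drive_tool:
  steps:
    - {"slide": [0, 0.001, 0], "fingers": 0, "dr": [0, 0, 0]}
    - {"slide": [0, 0.001, 0], "fingers": 0, "dr": [0, 0, 0]}
    - {"slide": [0, 0.001, 0], "fingers": 0, "dr": [0, 0, 0]}

```text
t: 8.98
eef_pos: [505.1, 160.1, 62.0]
tcp_rot: [-1.569, 0.699, -2.909]
ft_force: [-1.4, 0.4, 0.6]
opening: 0.004
```

```bash
python3 -c "
from h import *
where()"
```

```text
along 21.15 up 1.18 y 0.14 Fax 1.29
```

There are spring-level forces of 1.3 to 2.3 N from al ≈ 23.2, so contact was near 23.5 and the halfway stop should be at about 18.5. I'll continue slowly.

>>> drive_tool:
  steps:
    - {"slide": [0, 0.001, 0], "fingers": 0, "dr": [0, 0, 0]}
    - {"slide": [0, 0.001, 0], "fingers": 0, "dr": [0, 0, 0]}
    - {"slide": [0, 0.001, 0], "fingers": 0, "dr": [0, 0, 0]}

```text
t: 9.23
eef_pos: [505.7, 160.3, 61.2]
tcp_rot: [-1.569, 0.699, -2.909]
ft_force: [-1.1, 0.2, 1.5]
opening: 0.006
```

>>> drive_tool:
  steps:
    - {"slide": [0, 0.0005, 0], "fingers": 0, "dr": [0, 0, 0]}
    - {"slide": [0, 0.0005, 0], "fingers": 0, "dr": [0, 0, 0]}

```text
t: 9.4
eef_pos: [506.0, 160.4, 60.8]
tcp_rot: [-1.569, 0.699, -2.909]
ft_force: [-1.9, -1.0, 1.6]
opening: 0.003
```

>>> drive_tool:
  steps:
    - {"slide": [0, 0.0005, 0], "fingers": 0, "dr": [0, 0, 0]}
    - {"slide": [0, 0.0005, 0], "fingers": 0, "dr": [0, 0, 0]}

```text
t: 9.57
eef_pos: [506.3, 160.5, 60.4]
tcp_rot: [-1.569, 0.699, -2.909]
ft_force: [-1.7, -1.0, 1.6]
opening: 0.005
```

```bash
python3 -c "
from h import *
where()"
```

```text
along 19.14 up 1.2 y 0.16 Fax 2.47
```

>>> drive_tool:
  steps:
    - {"slide": [0, 0.0005, 0], "fingers": 0, "dr": [0, 0, 0]}
    - {"slide": [0, 0.0005, 0], "fingers": 0, "dr": [0, 0, 0]}

```text
t: 9.73
eef_pos: [506.7, 160.5, 60.0]
tcp_rot: [-1.569, 0.699, -2.909]
ft_force: [-1.8, -0.1, 1.2]
opening: 0.007
```

>>> drive_tool:
  steps:
    - {"slide": [0, 0.0005, 0], "fingers": 0, "dr": [0, 0, 0]}
    - {"slide": [0, 0.0005, 0], "fingers": 0, "dr": [0, 0, 0]}

```text
t: 9.9
eef_pos: [506.8, 160.6, 59.8]
tcp_rot: [-1.569, 0.699, -2.909]
ft_force: [-5.1, -0.6, 6.4]
opening: 0.002
```

```bash
python3 -c "
from h import *
where()"
```

```text
along 18.35 up 1.21 y 0.14 Fax 8.19
```

The stop is felt: 8.2 N at al = 18.35, still below 11 N. I'll ease off 0.2 mm and hold for over a second.

>>> drive_tool:
  steps:
    - {"slide": [0, -0.0002, 0], "fingers": 0, "dr": [0, 0, 0]}
    - {"slide": [0, -0.0002, 0], "fingers": 0, "dr": [0, 0, 0]}
    - {"slide": [0, -0.0002, 0], "fingers": 0, "dr": [0, 0, 0]}
    - {"slide": [0, -0.0002, 0], "fingers": 0, "dr": [0, 0, 0]}
    - {"slide": [0, -0.0002, 0], "fingers": 0, "dr": [0, 0, 0]}

```text
t: 10.32
eef_pos: [506.8, 160.5, 59.8]
tcp_rot: [-1.569, 0.699, -2.909]
ft_force: [-2.5, 0.1, 3.9]
opening: 0.006
```

>>> drive_tool:
  steps:
    - {"slide": [0, 0, 0], "fingers": 0, "dr": [0, 0, 0]}
    - {"slide": [0, 0, 0], "fingers": 0, "dr": [0, 0, 0]}
    - {"slide": [0, 0, 0], "fingers": 0, "dr": [0, 0, 0]}
    - {"slide": [0, 0, 0], "fingers": 0, "dr": [0, 0, 0]}
    - {"slide": [0, 0, 0], "fingers": 0, "dr": [0, 0, 0]}

```text
t: 10.73
eef_pos: [506.8, 160.6, 59.9]
tcp_rot: [-1.569, 0.699, -2.909]
ft_force: [-3.6, 0.5, 3.9]
opening: 0.007
```

>>> drive_tool:
  steps:
    - {"slide": [0, 0, 0], "fingers": 0, "dr": [0, 0, 0]}
    - {"slide": [0, 0, 0], "fingers": 0, "dr": [0, 0, 0]}
    - {"slide": [0, 0, 0], "fingers": 0, "dr": [0, 0, 0]}
    - {"slide": [0, 0, 0], "fingers": 0, "dr": [0, 0, 0]}

```text
t: 11.07
eef_pos: [506.8, 160.5, 59.9]
tcp_rot: [-1.569, 0.699, -2.909]
ft_force: [-3.6, 0.5, 2.7]
opening: 0.004
```

```bash
python3 -c "
from h import *
where()"
```

```text
along 18.38 up 1.21 y 0.11 Fax 4.22
```

It held at the stop with about 4.5 N for 1.2 s. Now the full press: 5 mm more, plus compliance.

>>> drive_tool:
  steps:
    - {"slide": [0, 0.003, 0], "fingers": 0, "dr": [0, 0, 0]}
    - {"slide": [0, 0.006, 0], "fingers": 0, "dr": [0, 0, 0]}
    - {"slide": [0, 0.0075, 0], "fingers": 0, "dr": [0, 0, 0]}
    - {"slide": [0, 0.0075, 0], "fingers": 0, "dr": [0, 0, 0]}

```text
t: 11.4
eef_pos: [510.3, 161.4, 55.3]
tcp_rot: [-1.569, 0.7, -2.91]
ft_force: [-21.1, -6.0, 33.1]
opening: 0.001
```

```bash
python3 -c "
from h import *
where()"
```

```text
along 12.6 up 1.07 y 0.21 Fax 39.44
```

It reached the hard end: 5.8 mm beyond the halfway stop, with the force well past 14 N. I'll withdraw along the axis.

>>> drive_tool:
  steps:
    - {"slide": [0, -0.008, 0], "fingers": 0, "dr": [0, 0, 0]}
    - {"slide": [0, -0.025, 0], "fingers": 0, "dr": [0, 0, 0]}
    - {"slide": [0, -0.05, 0], "fingers": 0, "dr": [0, 0, 0]}
    - {"slide": [0, -0.08, 0], "fingers": 0, "dr": [0, 0, 0]}
    - {"slide": [0, -0.11, 0], "fingers": 0, "dr": [0, 0, 0]}

```text
t: 11.82
eef_pos: [442.2, 145.3, 138.6]
tcp_rot: [-1.569, 0.698, -2.909]
ft_force: [-0.0, 1.2, 0.5]
opening: 0.005
```

>>> drive_tool:
  steps:
    - {"slide": [0, 0, 0], "fingers": 0, "dr": [0, 0, 0]}
    - {"slide": [0, 0, 0], "fingers": 0, "dr": [0, 0, 0]}
    - {"slide": [0, 0, 0], "fingers": 0, "dr": [0, 0, 0]}

```text
t: 12.07
eef_pos: [443.7, 145.6, 138.4]
tcp_rot: [-1.569, 0.7, -2.909]
ft_force: [-0.7, 0.5, -0.7]
opening: 0.003
```

```bash
python3 - <<'E'
from h import *
where()
a=optics.read_camera("scene")[:,:,::-1]
cv2.imwrite("pics/sc_c4.png",cv2.resize(a[170:370,240:440],(600,600),interpolation=cv2.INTER_CUBIC))
cv2.imwrite("pics/wrist4.png",optics.read_camera("wrist")[:,:,::-1])
E
```

```text
along 120.28 up 2.05 y 0.08 Fax -0.2
```

View pics/sc_c4.png

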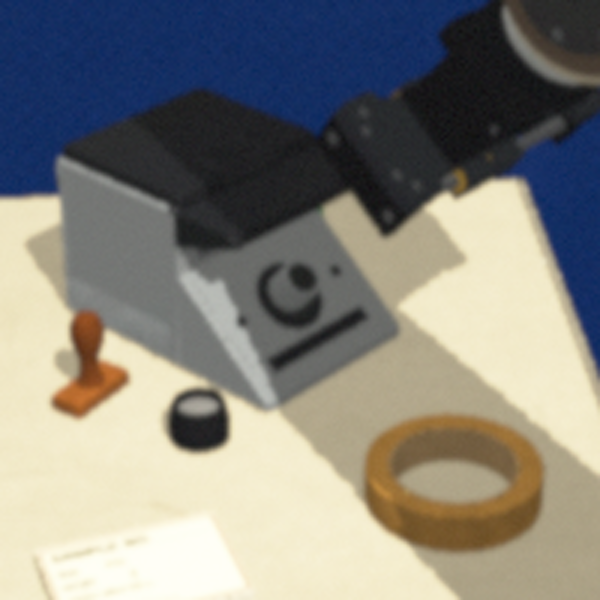

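View pics/wrist4.png

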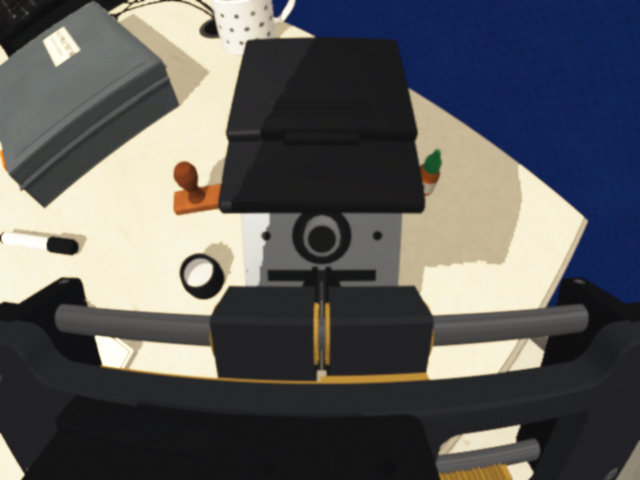

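The cover is shut and the button is back up at (322,238). All the bystanders stand where they did, and the arm touches nothing, so I'll hand in.

```bash
python3 -c "
from cell import env
print(env.job_done())"
```

```text
the job is handed in; nothing more can be done
None
```

I shut the roll cover, printed the label and handed the job in at about 12.2 s on the robot's clock. No verdict was reported.

- **Cover:** I pushed it down at the press point. It gave 6.9 N just before the catch let go, then met a hard stop at 132.0 mm height, as the text says for a shut cover. The text gives 8 to 10 N for the snap; I only read the force at the end of each move, so the peak was probably missed. Later pictures show it lying flat.
- **Button, halfway:** Contact came at about 23.5 mm out from the collar and the halfway stop at 18.4 mm. I touched the stop with 8 N, below the 11 N limit, then held it at about 4.5 N for 1.2 s.
- **Button, full press:** It reached its hard end 5.8 mm farther in, including finger flex, with 39 N at the fingertips. I then let it come back up.
- **Last checks:** The final pictures show the button back up, and the stamp, vial, loupe and tape roll unmoved by eye. The label pad was only partly in view, but the part seen had not moved. The tool hung free, about 97 mm off the button, with near-zero force.

**Disagreements:** The camera estimates put the button top at 25–28 mm out, against the 23.5 mm felt. I relied on touch. The first tilt towards the button ran into the wrist singularity and pushed the tool about 16 mm sideways in free space. I turned the wrist the other way round and carried on without touching anything.

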